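# Pack a cooled sample shipper in layers

## Task

Pack the white insulated shipping box for the courier, in this order: lay the two slim cooling packs flat on its floor side by side, set the grey carrier tray level on top of them with its grip rib up, then stand one sample vial in each of the tray's two round pockets. Keep the vials upright all the way and set them down rather than dropping them. The thick cooling pack and the reagent bottle do not belong in this box, so leave them where they are, and leave the lid off.

Things in the scene. Friction and masses are not known exactly. Their poses are not given: they have to be found in the camera images.
- shipper: Open white foam-walled shipping box, fixed: outside 168 (its x) x 208 (y) mm, rim 60 high; inside 140 (x) x 180 (y) mm; walls 14; floor 10 mm thick, so packs lie with undersides 10 mm above the table. Origin: centre of its underside, z up. Yaw within 0.12 rad. It and the tray may swap places. Its lid lies apart at the back, not needed.
- slim_pack_1: Slim grey-blue hard-shell cooling pack, waisted like a bone, lying flat: 100 (its x) x 48 (y) x 20 mm high, narrowed to 30 mm in y over the middle 30 mm of its length: grip it there across y. 90 g. Origin: centre of underside. The three packs may swap places. In the box two fit with centres at y = -34 and +34 mm, length along the box's x.
- slim_pack_2: The second slim cooling pack, the same as slim_pack_1.
- thick_pack: Look-alike, to be left alone: a larger cooling pack of the same shell and shape, 130 x 60 mm and 36 mm high, waist 40 mm. 240 g. Origin: centre of its underside. One of the three pack places lies left of the hotplate (which fills x 0.43 to 0.80, y 0.15 to 0.39 m, with tall glassware over it): carry round its front, not over it.
- tray: Dark grey carrier tray, 120 (its x) x 156 (y) x 20 mm, 120 g, flat on the table. Two round pockets in its top, 40 mm across, 15 deep, at y = -45 and +45 mm. Between them a grip rib 10 mm thick (y), 64 long (x) rises from 20 to 55 mm above the underside: lift by it, gripping across y. Origin: centre of underside, z up. On the packs its underside is 30 mm above the table.
- pocket_1 (a point): Centre of the floor of one tray pocket (tray y = -45 mm, 5 mm above the tray's underside).
- pocket_2 (a point): Centre of the floor of the other tray pocket (tray y = +45 mm, 5 mm above the tray's underside).
- vial_1: Small screw-cap glass sample vial with a flat black cap, 24 mm across, 50 mm tall, 25 g, upright. Origin: centre of its underside. The vials and the reagent bottle may swap places; two of the three places are close in front of the hotplate, whose front (x = 0.433 m) is 102 mm tall: grip high, near the cap, fingers left and right.
- vial_2: The second sample vial, the same size and shape as vial_1.
- bottle: Look-alike, to be left alone: a bigger screw-cap reagent bottle, 38 mm across, 74 mm tall, standing upright. Origin: centre of its underside.
There are look-alikes about, which are no part of the job. What is shaped like the vial_2 but purple is not meant.

How it is judged:
By the outcome, as a careful person would: the job done as asked, in the order asked, and still so for the second after the job is handed in, with the robot touching nothing.
It also fails if it takes over 118 s, if anything falls off the work surface, if the arm or the gripper's body presses on something with over 40 N, if the wrist force passes 120 N, or if a joint passes its speed limit or range.

## Robot

A 6-joint arm with a two-finger parallel gripper is mounted at the origin on a cart in front of the work surface, level with it; the furniture and walls round the work are solid. World frame = base frame: x ahead of the robot, y to its left, z up, the work surface at z = 0. Lengths are in m, angles in rad, forces in N, time in s.
With the tool pointing down it reaches from about 0.35 to 0.775 m from the base axis. Payload 7.3 kg.
Tool frame: the origin (TCP) lies at the very end of the fingers, on their centre line; the grasp point (between the pads) lies 19 mm behind it (robot.tcp_to_grasp is the z of the grasp point in the tool frame, in m); z points along the fingers, y is the line along which they close (so a half turn about z gives the same grasp; the last joint's range is limited). The gripper opens to 92 mm and grips with 3 to 60 N. Pads are 19 mm wide; open, the fingers measure 130 mm over their backs; the gripper's body (75 mm by 190 mm) begins 47 mm behind the grasp point.
Start: joints at [-1.43, 0.342, 1.524, -0, 1.275, -0.146], TCP at [0.149, -0.504, 0.227] pointing down, gripper open.
Joint ranges: [-2.53, 2.53], [-0.77, 2.02], [0.04, 2.7], [-1, 4.14], [0.28, 2.66], [-3.11, 3.11]. Speed limits (rad/s): [2.57, 2.57, 3.14, 3.14, 3.14, 3.14].

## Interface

Orientations are given as [roll, pitch, yaw] about the fixed x, y, z axes, in that order (R = Rz(yaw) Ry(pitch) Rx(roll)).
In Python, from cell import monitor, read_camera, get_calibration, job, robot gives the robot as it stands. The module is installed in compiled form; this text tells all that it offers.
- The arm moves only by the tool send_rows, never from a script. Its argument "targets" is a list of rows, each an object with "translation": the shift along the tool's x, y, z in cm, a list of three; "spin": the turn about the tool's z in degrees; "jaw": the opening, from 0 (shut) to 1 (fully open). A call has exactly 5 rows; each row is the pose to reach, as a shift and turn from the pose commanded when the call began, along the tool's axes at that moment; what a row does not reach only later rows make up. A row lasts 1/10 s, in which the tool goes at most 50 mm and 8.59 degrees, less where a joint would pass 70% of its speed; a pose out of reach is approached as far as the arm can. A call with a gripper value outside its range is refused whole. The fingers move at their own pace and stop on an object; "force" is the grip in N (left out, the last holds). Time passes only in rows, so rows that repeat a pose let the fingers close, or fill a call up. It gives the time, the measured TCP pose, the force, the opening and the grip force at its end, in the units of the state.
- monitor.observe(): the state, without advancing time (a new reading comes with each control period).
- read_camera(name): name is "scene" or "top" or "wrist"; returns (picture, depth): 400x640x3 uint8, red, green, blue; 400x640 float32, m along the optical axis (not along the pixel's ray), 0 where there is no reading.
- get_calibration(name): a dict with "intrinsics" (3x3 intrinsics, pixels), "origin" and "orientation" of the camera in the world; the wrist camera has in their place "hand_eye" (4x4, takes a point from camera to tool coordinates, whose origin is the TCP and whose axes are the flange's). Camera axes: x right, y up, looking along -z (the intrinsics and any distortion apply to the point x, -y, -z); pixel columns grow to the right and rows downward; lengths in m; the calibration is good to about 2 mm. A picture is of the moment at which its call begins: read the wrist's pose just before it. get_calibration takes no time and is no camera call.
- job.hand_in(): hands the job in; it is judged then, once.
The state is a dict: "time": time; "qpos": joint angles; "qvel": joint speeds; "joint_efforts": joint torques, N m; "tool_pos": TCP position; "tool_rot": TCP orientation; "contact_force": force on the tool from outside, world axes, zero at the start; "torque": the same for the moment, N m; "opening": finger opening in m; "grip_force": force on a finger pad.
Only numpy, scipy, OpenCV 4.12 (cv2) and the standard library are available. Lean on these libraries where they do the work, as an engineer would, in place of code of your own. Each camera call takes 0.05 s, during which the arm holds its last target. There are 200 camera calls.

## Working session

There is one attempt and no reset: what is moved stays moved. The work goes in short steps, Python scripts to look and compute and a tool call to move; the robot and the scene stay as the last step left them, time stands still between calls to the robot, and variables do not carry over. Pictures are saved under pics/ and viewed, at most 14 in all, crops included, and the job is handed in when it is done.

Besides the shell and the picture viewer there is one more tool, called after "Request:" by a JSON object that holds its "method" and its "body". send_rows: Moves the arm, as the interface text tells. Its arguments: {"type":"object","properties":{"targets":{"type":"array"},"force":{"type":"number"}},"required":["targets"]}

```bash
mkdir -p pics
cat > h.py <<'E'
import numpy as np, cv2
from scipy.spatial.transform import Rotation as R
from cell import monitor, read_camera, get_calibration, job, robot
def cloud(name):
    st=monitor.observe(); im,d=read_camera(name); c=get_calibration(name); K=np.array(c["intrinsics"])
    v,u=np.mgrid[:400,:640]
    P=np.stack([(u-K[0,2])/K[0,0]*d,-(v-K[1,2])/K[1,1]*d,-d],-1)
    if "hand_eye" in c:
        H=np.array(c["hand_eye"]); P=P@H[:3,:3].T+H[:3,3]
        r=np.array(st["tool_rot"]); T=R.from_euler('xyz',r).as_matrix(); P=P@T.T+np.array(st["tool_pos"])
    else:
        o=np.array(c["orientation"]); M=o if o.shape==(3,3) else R.from_euler('xyz',o).as_matrix()
        P=P@M.T+np.array(c["origin"])
    P[d==0]=np.nan
    return im,P
def save(n,im): cv2.imwrite("pics/"+n+".png",im[...,::-1])
E
python3 - <<'E'
from h import *
print(monitor.observe()); 
for n in("scene","top","wrist"): print(n,get_calibration(n))
for n in("scene","top"):
    im,P=cloud(n); save(n+"0",im); np.savez("/tmp/"+n,im=im,P=P)
    print(n,P[200,320],P[350,100],np.isnan(P[...,0]).mean())
E
```

```text
{'time': 0.0, 'qpos': array([-1.43000201e+00,  3.42724313e-01,  1.52503431e+00,  6.25877883e-06,
        1.27540994e+00, -1.46010189e-01]), 'qvel': array([ 0.00201836, -0.00175146,  0.00063416, -0.00026126,  0.00173017,
        0.00028501]), 'joint_efforts': array([-2.39805006e-03, -4.31252682e+01, -2.44216275e+01,  7.15808664e-02,
        5.61466638e-02, -1.40615430e-04]), 'tool_pos': array([ 0.14847521, -0.50313061,  0.22603811]), 'tool_rot': array([-3.14003439e+00, -2.35202239e-04,  2.86802495e-01]), 'contact_force': array([ 0.43588113,  0.66112786, -1.11465567]), 'torque': array([-0.03492551,  0.04989116, -0.01117904]), 'grip_force': 0.0, 'opening': 0.09168278602887611}
scene {'intrinsics': array([[418.64678613,   0.        , 324.31008172],
       [  0.        , 418.64678613, 198.06332291],
       [  0.        ,   0.        ,   1.        ]]), 'origin': array([-0.0543861 ,  0.96102343,  0.54870317]), 'orientation': array([ 1.10672978, -0.01023507, -2.55804273])}
top {'intrinsics': array([[424.48995954,   0.        , 316.61980971],
       [  0.        , 424.48995954, 199.30842642],
[... 189 characters left out ...]
s': array([[350.28809198,   0.        , 324.91709268],
       [  0.        , 350.28809198, 199.90571006],
       [  0.        ,   0.        ,   1.        ]]), 'hand_eye': array([[-1.45967605e-04,  9.60535067e-01,  2.78158881e-01,
         7.49270186e-02],
       [ 9.99999989e-01,  1.36753983e-04,  5.25261220e-05,
        -1.30695079e-04],
       [ 1.24138472e-05,  2.78158886e-01, -9.60535077e-01,
        -1.56937123e-01],
       [ 0.00000000e+00,  0.00000000e+00,  0.00000000e+00,
         1.00000000e+00]])}
scene [0.46827661 0.18025451 0.07290573] [5.40837635e-01 7.35381457e-01 1.48791408e-04] 0.238109375
top [0.49457311 0.09051236 0.00158569] [-0.12476984  1.10799606 -0.90231608] 0.00403125
```

View pics/top0.png

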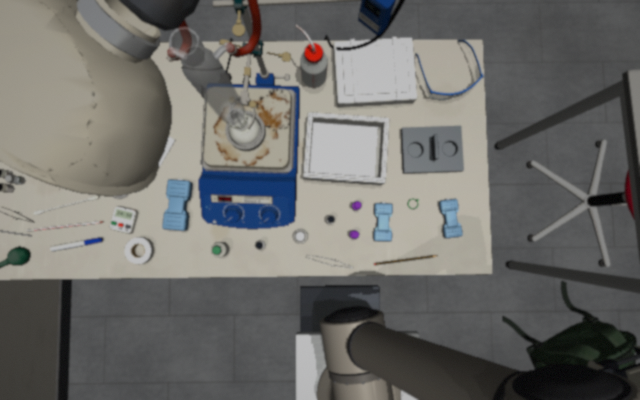

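View pics/scene0.png

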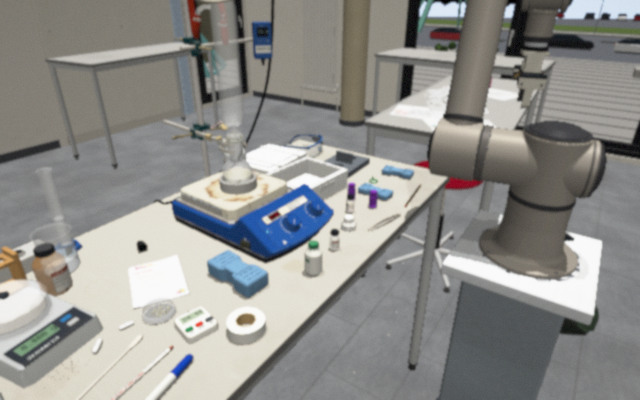

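The top view shows the shipper at (346,148), the tray at (433,149), slim packs at (383,222) and (450,218), and the thick pack at (177,205). Black-capped vials are at (260,244) and (330,219), the purple look-alikes at (355,205) and (354,235), and the green-capped bottle at (220,249).

```bash
cat > m.py <<'E'
from h import *
z=np.load("/tmp/top.npz"); im,P=z["im"],z["P"]
def obj(n,box,zlo,zhi):
    u0,v0,u1,v1=box; Q=P[v0:v1,u0:u1].reshape(-1,3); Q=Q[(Q[:,2]>zlo)&(Q[:,2]<zhi)]
    r=cv2.minAreaRect((Q[:,:2]*1000).astype(np.float32))
    print(n,len(Q),"z",np.round(np.median(Q[:,2]),4),"mean",np.round(Q[:,:2].mean(0),4),"rect",np.round(r[0],1),np.round(r[1],1),round(r[2],1))
obj("packA",(366,195,400,250),.012,.03)
obj("packB",(433,190,470,245),.012,.03)
obj("thick",(155,170,195,240),.025,.045)
obj("rim",(296,105,396,195),.05,.07)
obj("tray",(396,120,470,178),.012,.03)
obj("rib",(396,120,470,178),.04,.065)
obj("v260",(250,234,270,256),.035,.06)
obj("v330",(320,209,340,229),.035,.06)
obj("v355",(345,195,366,214),.03,.09)
obj("v354",(345,225,364,245),.03,.09)
obj("p300",(290,226,310,246),.008,.09)
obj("bottle",(208,236,232,262),.05,.09)
obj("ring",(405,195,422,212),.004,.09)
obj("hp",(198,160,302,235),.08,.3)
E
python3 m.py
python3 - <<'E'
from h import *
im=np.load("/tmp/top.npz")["im"]; save("crop0",cv2.resize(im[100:280,195:480],None,fx=2.8,fy=2.8,interpolation=cv2.INTER_CUBIC))
im=np.load("/tmp/scene.npz")["im"]; save("crop1",cv2.resize(im[140:290,270:430],None,fx=4,fy=4,interpolation=cv2.INTER_CUBIC)[:600])
E
```

```text
packA 635 z 0.0195 mean [ 0.4355 -0.0705] rect [435.9 -71.3] [ 47.8 102.2] 86.9
packB 635 z 0.0199 mean [ 0.4429 -0.2461] rect [ 443.9 -246.8] [103.1  48. ] 5.6
thick 1113 z 0.0358 mean [0.484  0.4581] rect [485.9 460.1] [ 62.  132.4] 84.6
rim 1743 z 0.0604 mean [0.6259 0.0338] rect [632.7  36. ] [236.2 191.8] 87.3
tray 2252 z 0.0205 mean [ 0.6235 -0.204 ] rect [ 624.6 -204.9] [120.9 158.6] 1.3
rib 130 z 0.054 mean [ 0.6234 -0.2034] rect [ 624.1 -204.7] [63.1 11.4] 2.9
v260 66 z 0.0506 mean [0.3799 0.2448] rect [379.5 245.5] [18.7 20.3] 88.6
v330 58 z 0.05 mean [0.4426 0.0652] rect [443.   65.1] [18.  20.5] 87.0
v355 67 z 0.0493 mean [ 0.4772 -0.0014] rect [477.5  -2.2] [21.6 20.3] 62.9
v354 67 z 0.0495 mean [0.4038 0.0061] rect [404.5   5.4] [20.4 20.3] 89.4
p300 177 z 0.023 mean [0.4007 0.1435] rect [400.8 143.5] [36.4 36.2] 89.6
bottle 166 z 0.0596 mean [0.3701 0.3445] rect [370.  346.7] [35.1 32.3] 89.6
ring 26 z 0.0058 mean [ 0.4841 -0.153 ] rect [ 482.6 -149.1] [30.7 42.2] 85.1
hp 3651 z 0.0918 mean [0.5189 0.2682] rect [511.  270.7] [237.6 153.7] 89.7
```

View pics/crop0.png

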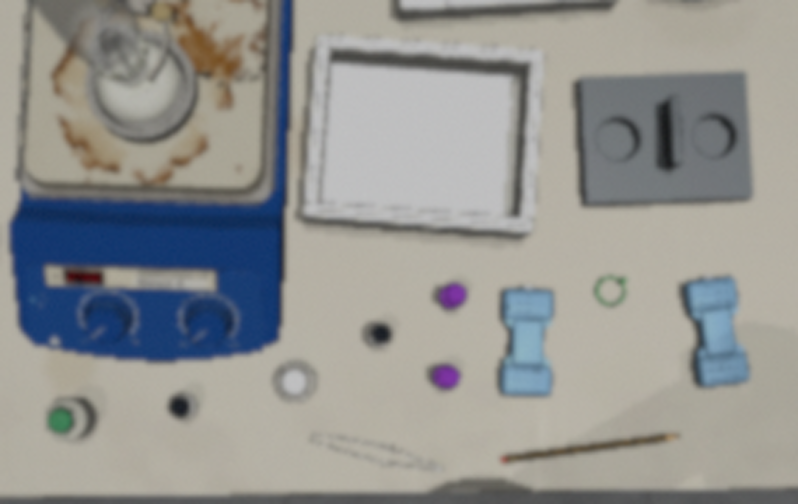

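View pics/crop1.png

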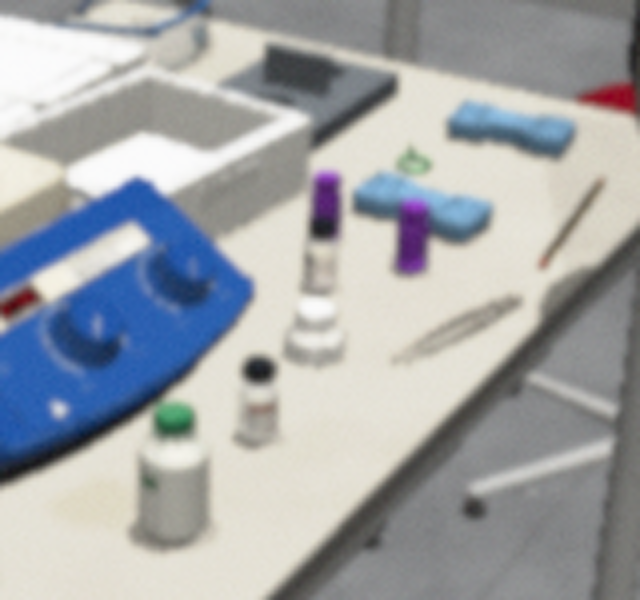

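The crops confirm it: black-capped clear vials at (.380,.245) and (.443,.065), and purple ones to the right that I'll avoid. Next I'll fit the shipper and write a move helper.

```bash
cat >> h.py <<'E'
def go(*tg):
    """tg: list of (x,y,z,yaw_deg): print tool-frame shifts from the current (then the previous target) pose"""
    st=monitor.observe(); p=np.array(st["tool_pos"]); y=st["tool_rot"][2]
    print("t",round(st["time"],2),"pos",np.round(p,4),"yaw",round(np.degrees(y),2),"open",round(st["opening"],4),"grip",round(st["grip_force"],1),"F",np.round(st["contact_force"],1))
    for x in tg:
        d=np.array(x[:3])-p; c,s=np.cos(y),np.sin(y)
        sp=(np.degrees(y)-x[3]+180)%360-180
        print(x,"-> cm",np.round([100*(c*d[0]+s*d[1]),100*(s*d[0]-c*d[1]),-100*d[2]],2),"spin",round(sp,1))
        p=np.array(x[:3]); y=np.radians(x[3])
E
python3 - <<'E'
from h import *
z=np.load("/tmp/top.npz"); P=z["P"]
Q=P[100:200,290:400].reshape(-1,3)
q=Q[(Q[:,2]>.056)&(Q[:,2]<.064)&(Q[:,1]<.146)&(Q[:,0]<.74)]
print("rim",cv2.minAreaRect((q[:,:2]*1e3).astype(np.float32)), q.min(0),q.max(0))
q=Q[(Q[:,2]>.006)&(Q[:,2]<.013)&(abs(Q[:,1]-.034)<.1)&(abs(Q[:,0]-.627)<.08)]
print("floor",len(q),cv2.minAreaRect((q[:,:2]*1e3).astype(np.float32)))
q=P[160:240,190:310].reshape(-1,3)
for lo in(.13,.15,.17): 
  k=q[(q[:,1]>lo)&(q[:,1]<lo+.02)&(q[:,0]<.5)&(q[:,2]>.02)]; print(lo,[ (round(float(x),3),round(float(zz),3)) for x,_,zz in k[np.argsort(k[:,0])][::12]])
q=P.reshape(-1,3); 
k=q[(q[:,2]>.08)&(q[:,0]>.5)&(q[:,0]<.95)&(q[:,1]<.15)&(q[:,1]>-.35)]; print(len(k),k.min(0) if len(k) else 0,k.max(0) if len(k) else 0)
go((.443,-.246,.2,5.6))
E
```

```text
rim ((635.541259765625, 35.774993896484375), (233.18540954589844, 190.11390686035156), 85.26237487792969) [ 0.53335275 -0.08414096  0.05600746] [0.73990311 0.14472465 0.06396946]
floor 2922 ((624.0581665039062, 33.370643615722656), (152.155517578125, 198.7915496826172), 0.6666250824928284)
0.13 [(0.393, 0.022), (0.396, 0.036), (0.401, 0.033), (0.404, 0.034), (0.409, 0.033), (0.414, 0.024)]
0.15 [(0.393, 0.022), (0.401, 0.034), (0.411, 0.02), (0.439, 0.047), (0.444, 0.049), (0.449, 0.051), (0.454, 0.056), (0.458, 0.061), (0.461, 0.058), (0.466, 0.065), (0.471, 0.066), (0.474, 0.049), (0.478, 0.071), (0.483, 0.075), (0.487, 0.079), (0.49, 0.077), (0.494, 0.082), (0.497, 0.083)]
0.17 [(0.427, 0.051), (0.431, 0.058), (0.434, 0.055), (0.439, 0.063), (0.441, 0.058), (0.446, 0.067), (0.449, 0.063), (0.453, 0.068), (0.456, 0.068), (0.46, 0.076), (0.463, 0.074), (0.466, 0.074), (0.47, 0.08), (0.473, 0.078), (0.476, 0.07), (0.48, 0.085), (0.482, 0.082), (0.485, 0.075), (0.489, 0.089), (0.492, 0.089), (0.496, 0.093), (0.499, 0.084)]
2271 [ 0.76372233 -0.0420429   0.08023776] [0.88383622 0.14971257 0.47165258]
t 0.1 pos [ 0.1485 -0.5032  0.2261] yaw 16.43 open 0.0918 grip 0.0 F [0.4 0.2 0. ]
(0.443, -0.246, 0.2, 5.6) -> cm [ 35.52 -16.34   2.61] spin 10.8
```

Request:
{"method": "send_rows", "body": {"targets": [{"translation": [5, -2.3, 0], "spin": 4, "jaw": 1}, {"translation": [10, -4.6, 0], "spin": 8, "jaw": 1}, {"translation": [15, -6.9, 0], "spin": 10.8, "jaw": 0.8}, {"translation": [19, -8.7, 0], "spin": 10.8, "jaw": 0.7}, {"translation": [23, -10.6, 0], "spin": 10.8, "jaw": 0.7}], "force": 25}}

```text
time: 0.6
tool_pos: [0.3378, -0.3374, 0.2265]
tool_rot: [-3.141, 0.0, 0.098]
contact_force: [1.1, -0.6, 0.3]
opening: 0.0727
grip_force: 0.0
```

Run:
```python
from h import *
z=np.load("/tmp/top.npz"); P=z["P"]
m=((P[...,2]>.05)&(P[...,2]<.068)&(P[...,0]<.722)).astype(np.uint8); m[:100]=0;m[:,:299]=0
n,l,s,c=cv2.connectedComponentsWithStats(m,connectivity=4)
i=1+np.argmax(s[1:,4]); q=P[l==i]; print(s[i],cv2.minAreaRect((q[:,:2]*1e3).astype(np.float32)))
# floor lines / inner edges at each wall: line fits of rim points
for nm,sel in (("right",(q[:,1]<-.045)&(abs(q[:,0]-.63)<.05)),("left",(q[:,1]>.115)&(abs(q[:,0]-.63)<.05)),("front",(q[:,0]<.57)&(abs(q[:,1]-.034)<.07)),("back",(q[:,0]>.68)&(abs(q[:,1]-.034)<.07))):
    k=q[sel]; print(nm,len(k),k.mean(0).round(4),cv2.fitLine((k[:,:2]).astype(np.float32),2,0,.01,.01).ravel().round(4))
go((.443,-.246,.2,5.6))
```

```text
[ 303  112   86   72 1597] ((623.721923828125, 23.88153076171875), (208.0338134765625, 168.96231079101562), 85.14747619628906)
right 234 [ 0.6302 -0.0729  0.0601] [ 0.9963 -0.0861  0.6302 -0.0729]
left 183 [0.624  0.1221 0.0602] [ 0.9989 -0.0467  0.624   0.1221]
front 328 [0.5465 0.0344 0.06  ] [0.0875 0.9962 0.5465 0.0344]
back 342 [0.7001 0.0338 0.0595] [0.0858 0.9963 0.7001 0.0338]
t 0.6 pos [ 0.3378 -0.3374  0.2265] yaw 5.6 open 0.0727 grip 0.0 F [ 1.1 -0.6  0.3]
(0.443, -0.246, 0.2, 5.6) -> cm [11.36 -8.07  2.65] spin 0.0
```

Shipper pose: centre (.6237,.0239), yaw −4.9°, and the size comes out right at 208×169 mm. Now going to slim pack B.

Request:
{"method": "send_rows", "body": {"targets": [{"translation": [4, -3, 2], "spin": 0, "jaw": 0.6}, {"translation": [8, -6, 4], "spin": 0, "jaw": 0.6}, {"translation": [11.4, -8.1, 7], "spin": 0, "jaw": 0.6}, {"translation": [11.4, -8.1, 11], "spin": 0, "jaw": 0.6}, {"translation": [11.4, -8.1, 15], "spin": 0, "jaw": 0.6}]}}

```text
time: 1.1
tool_pos: [0.4433, -0.2456, 0.0751]
tool_rot: [3.141, -0.0, 0.102]
contact_force: [-1.2, 0.1, -0.3]
opening: 0.0555
grip_force: 0.0
```

Run:
```python
from h import *
im,P=cloud("wrist"); save("w1",im); np.savez("/tmp/w1",P=P)
q=P.reshape(-1,3); q=q[(q[:,2]>.012)&(q[:,2]<.026)&(abs(q[:,0]-.443)<.08)&(abs(q[:,1]+.246)<.05)]
print(len(q),cv2.minAreaRect((q[:,:2]*1e3).astype(np.float32)))
go((.4435,-.2465,.005,5.6))
```

```text
9000 ((448.1075439453125, -246.1710662841797), (98.28211975097656, 47.98612976074219), 6.5382184982299805)
t 1.15 pos [ 0.4394 -0.2437  0.0691] yaw 5.75 open 0.0552 grip 0.0 F [-3.   1.  -4.8]
(0.4435, -0.2465, 0.005, 5.6) -> cm [0.38 0.32 6.41] spin 0.2
```

View pics/w1.png

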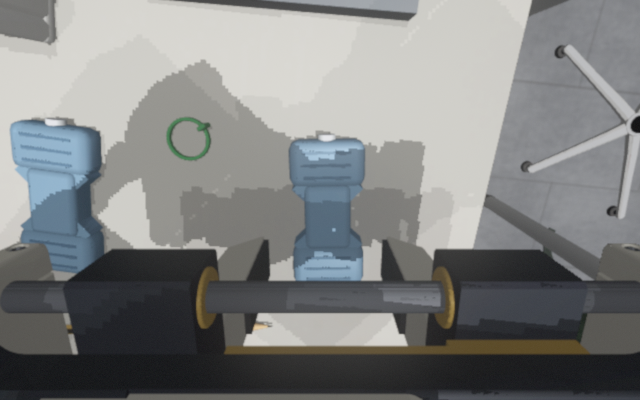

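Run:
```python
from h import *
for i in range(4): read_camera("top"); go()
```

```text
t 1.2 pos [ 0.4394 -0.2443  0.072 ] yaw 5.7 open 0.0552 grip 0.0 F [-1.7  0.3  0.1]
t 1.25 pos [ 0.4409 -0.246   0.0749] yaw 5.66 open 0.0553 grip 0.0 F [-0.3 -0.3  1.2]
t 1.3 pos [ 0.4421 -0.2473  0.077 ] yaw 5.62 open 0.0548 grip 0.0 F [ 0.1 -0.2  0.1]
t 1.35 pos [ 0.4429 -0.248   0.0782] yaw 5.6 open 0.0548 grip 0.0 F [ 0.3 -1.1  0.3]
```

The arm overshoots by a few mm after fast rows, so I'll descend slower and allow time to settle.

Request:
{"method": "send_rows", "body": {"targets": [{"translation": [0, 0, 2], "spin": 0, "jaw": 0.6}, {"translation": [0, 0, 4], "spin": 0, "jaw": 0.6}, {"translation": [0, 0, 6], "spin": 0, "jaw": 0.6}, {"translation": [0, 0, 6.7], "spin": 0, "jaw": 0.6}, {"translation": [0, 0, 6.7], "spin": 0, "jaw": 0.6}]}}

```text
time: 1.85
tool_pos: [0.4426, -0.248, 0.0107]
tool_rot: [3.141, -0.001, 0.098]
contact_force: [-0.1, 0.3, -0.3]
opening: 0.055
grip_force: 0.0
```

Request:
{"method": "send_rows", "body": {"targets": [{"translation": [0, 0, 0], "spin": 0, "jaw": 0.6}, {"translation": [0, 0, 0], "spin": 0, "jaw": 0.2}, {"translation": [0, 0, 0.1], "spin": 0, "jaw": 0.2}, {"translation": [0, 0, 0.1], "spin": 0, "jaw": 0.2}, {"translation": [0, 0, 0.1], "spin": 0, "jaw": 0.2}]}}

```text
time: 2.35
tool_pos: [0.4423, -0.2473, 0.009]
tool_rot: [3.141, -0.0, 0.098]
contact_force: [-1.3, 0.8, 2.8]
opening: 0.0297
grip_force: 24.9
```

Request:
{"method": "send_rows", "body": {"targets": [{"translation": [0, 0, -2], "spin": 0, "jaw": 0.2}, {"translation": [0, 0, -5], "spin": 0, "jaw": 0.2}, {"translation": [0, 0, -8], "spin": 0, "jaw": 0.2}, {"translation": [0, 0, -11], "spin": 0, "jaw": 0.2}, {"translation": [0, 0, -12], "spin": 0, "jaw": 0.2}]}}

```text
time: 2.85
tool_pos: [0.4433, -0.248, 0.1314]
tool_rot: [3.138, -0.003, 0.098]
contact_force: [-0.7, -0.4, -1.0]
opening: 0.0295
grip_force: 24.9
```

```bash
python3 -c "
from h import *
go((.6205,-.010,.129,-4.9),(.6205,-.010,.019,-4.9))"
```

```text
t 2.85 pos [ 0.4433 -0.248   0.1314] yaw 5.64 open 0.0295 grip 24.9 F [-0.7 -0.4 -1. ]
(0.6205, -0.01, 0.129, -4.9) -> cm [ 19.97 -21.94   0.24] spin 10.5
(0.6205, -0.01, 0.019, -4.9) -> cm [ 0. -0. 11.] spin 0.0
```

Request:
{"method": "send_rows", "body": {"targets": [{"translation": [1.5, -1.6, 0], "spin": 0, "jaw": 0.2}, {"translation": [4, -4.4, 0], "spin": 0, "jaw": 0.2}, {"translation": [7, -7.7, 0], "spin": 0, "jaw": 0.2}, {"translation": [10, -11, 0], "spin": 0, "jaw": 0.2}, {"translation": [13, -14.3, 0], "spin": 0, "jaw": 0.2}]}}

```text
time: 3.35
tool_pos: [0.5579, -0.0906, 0.1276]
tool_rot: [-3.141, 0.002, 0.098]
contact_force: [0.6, -1.3, -1.6]
opening: 0.0296
grip_force: 24.9
```

Request:
{"method": "send_rows", "body": {"targets": [{"translation": [3, -3.2, 0], "spin": 4, "jaw": 0.2}, {"translation": [5.5, -6, 0], "spin": 8, "jaw": 0.2}, {"translation": [7, -7.6, 0], "spin": 10.5, "jaw": 0.2}, {"translation": [7, -7.6, 0], "spin": 10.5, "jaw": 0.2}, {"translation": [7, -7.6, 0], "spin": 10.5, "jaw": 0.2}]}}

```text
time: 3.85
tool_pos: [0.6191, -0.0094, 0.1273]
tool_rot: [3.141, 0.002, -0.083]
contact_force: [-0.2, -0.1, -0.5]
opening: 0.03
grip_force: 24.9
```

```bash
python3 -c "
from h import *
for i in range(2): read_camera('top')
go((.6205,-.010,.019,-4.9))"
```

```text
t 3.95 pos [ 0.6189 -0.0105  0.128 ] yaw -4.88 open 0.0298 grip 24.9 F [ 0.5 -0.3 -0.9]
(0.6205, -0.01, 0.019, -4.9) -> cm [ 0.15 -0.06 10.9 ] spin 0.0
```

Request:
{"method": "send_rows", "body": {"targets": [{"translation": [0.1, 0, 2], "spin": 0, "jaw": 0.2}, {"translation": [0.1, 0, 4.5], "spin": 0, "jaw": 0.2}, {"translation": [0.1, 0, 7], "spin": 0, "jaw": 0.2}, {"translation": [0.1, 0, 9], "spin": 0, "jaw": 0.2}, {"translation": [0.1, 0, 10], "spin": 0, "jaw": 0.2}]}}

```text
time: 4.45
tool_pos: [0.6192, -0.0108, 0.0268]
tool_rot: [3.142, 0.003, -0.086]
contact_force: [-1.2, -0.2, -0.2]
opening: 0.0299
grip_force: 24.9
```

Request:
{"method": "send_rows", "body": {"targets": [{"translation": [0, 0, 0.4], "spin": 0, "jaw": 0.2}, {"translation": [0, 0, 0.7], "spin": 0, "jaw": 0.2}, {"translation": [0, 0, 0.9], "spin": 0, "jaw": 0.2}, {"translation": [0, 0, 0.9], "spin": 0, "jaw": 0.2}, {"translation": [0, 0, 0.9], "spin": 0, "jaw": 0.2}]}}

```text
time: 4.95
tool_pos: [0.6212, -0.0098, 0.0204]
tool_rot: [3.141, -0.001, -0.085]
contact_force: [-0.4, -0.1, -1.1]
opening: 0.0297
grip_force: 24.9
```

Request:
{"method": "send_rows", "body": {"targets": [{"translation": [0, 0, 0.2], "spin": 0, "jaw": 0.2}, {"translation": [0, 0, 0.2], "spin": 0, "jaw": 0.2}, {"translation": [0, 0, 0.2], "spin": 0, "jaw": 0.46}, {"translation": [0, 0, 0.2], "spin": 0, "jaw": 0.46}, {"translation": [0, 0, 0.2], "spin": 0, "jaw": 0.46}]}}

```text
time: 5.45
tool_pos: [0.6208, -0.0097, 0.0176]
tool_rot: [3.141, 0.0, -0.085]
contact_force: [-0.4, 0.4, -0.1]
opening: 0.0423
grip_force: 0.0
```

Request:
{"method": "send_rows", "body": {"targets": [{"translation": [0, 0, -2], "spin": 0, "jaw": 0.46}, {"translation": [0, 0, -5], "spin": 0, "jaw": 0.46}, {"translation": [0, 0, -8], "spin": 0, "jaw": 0.46}, {"translation": [0, 0, -9], "spin": 0, "jaw": 0.6}, {"translation": [0, 0, -9], "spin": 0, "jaw": 0.6}]}}

```text
time: 5.95
tool_pos: [0.6216, -0.0098, 0.109]
tool_rot: [3.141, -0.003, -0.085]
contact_force: [-0.1, 0.7, 0.3]
opening: 0.0529
grip_force: 0.0
```

```bash
python3 -c "
from h import *
im,P=cloud('top')
q=P[105:190,300:392].reshape(-1,3); q=q[(q[:,2]>.02)&(q[:,2]<.04)&(abs(q[:,0]-.62)<.06)&(abs(q[:,1]+.01)<.035)]
print(len(q),np.median(q[:,2]),cv2.minAreaRect((q[:,:2]*1e3).astype(np.float32)))
go((.4357,-.071,.106,-3.1),(.4357,-.071,.006,-3.1))"
```

```text
50 0.029845127988205045 ((619.8887329101562, -14.448946952819824), (24.767885208129883, 21.283674240112305), 0.0021019424311816692)
t 6.0 pos [ 0.6206 -0.0097  0.1074] yaw -4.87 open 0.0542 grip 0.0 F [ 0.5  0.1 -0.1]
(0.4357, -0.071, 0.106, -3.1) -> cm [-17.91   7.68   0.14] spin -1.8
(0.4357, -0.071, 0.006, -3.1) -> cm [ 0. -0. 10.] spin 0.0
```

Request:
{"method": "send_rows", "body": {"targets": [{"translation": [-3, 1.3, 0], "spin": 0, "jaw": 0.6}, {"translation": [-7.5, 3.2, 0], "spin": -1.8, "jaw": 0.6}, {"translation": [-12, 5.1, 0], "spin": -1.8, "jaw": 0.6}, {"translation": [-16, 6.8, 0], "spin": -1.8, "jaw": 0.6}, {"translation": [-17.9, 7.7, 0], "spin": -1.8, "jaw": 0.6}]}}

```text
time: 6.5
tool_pos: [0.4311, -0.0709, 0.1058]
tool_rot: [-3.14, 0.006, -0.054]
contact_force: [0.6, -0.5, 0.0]
opening: 0.0553
grip_force: 0.0
```

Request:
{"method": "send_rows", "body": {"targets": [{"translation": [0, 0, 1], "spin": 0, "jaw": 0.6}, {"translation": [0, 0, 3.5], "spin": 0, "jaw": 0.6}, {"translation": [0, 0, 6], "spin": 0, "jaw": 0.6}, {"translation": [0, 0, 7], "spin": 0, "jaw": 0.6}, {"translation": [0, 0, 7], "spin": 0, "jaw": 0.6}]}}

```text
time: 7.0
tool_pos: [0.4351, -0.0706, 0.0356]
tool_rot: [-3.14, 0.004, -0.053]
contact_force: [-0.3, 0.3, -0.3]
opening: 0.0551
grip_force: 0.0
```

```bash
python3 -c "
from h import *
im,P=cloud('wrist')
im,P=cloud('wrist')
q=P.reshape(-1,3); q=q[(q[:,2]>.012)&(q[:,2]<.026)&(abs(q[:,0]-.436)<.08)&(abs(q[:,1]+.071)<.05)]
print(len(q),cv2.minAreaRect((q[:,:2]*1e3).astype(np.float32)))
go((.4357,-.071,.006,-3.1))"
```

```text
10277 ((438.4149475097656, -70.04285430908203), (48.014305114746094, 101.84272766113281), 87.1632308959961)
t 7.1 pos [ 0.4363 -0.0712  0.0375] yaw -3.05 open 0.0551 grip 0.0 F [ 0.9 -0.1  0. ]
(0.4357, -0.071, 0.006, -3.1) -> cm [-0.06 -0.01  3.15] spin 0.0
```

Request:
{"method": "send_rows", "body": {"targets": [{"translation": [0, 0, 1.5], "spin": 0, "jaw": 0.6}, {"translation": [0, 0, 2.7], "spin": 0, "jaw": 0.6}, {"translation": [0, 0, 3.0], "spin": 0, "jaw": 0.6}, {"translation": [0, 0, 3.0], "spin": 0, "jaw": 0.6}, {"translation": [0, 0, 3.0], "spin": 0, "jaw": 0.2}]}}

```text
time: 7.6
tool_pos: [0.4365, -0.0714, 0.0085]
tool_rot: [3.141, -0.001, -0.054]
contact_force: [-0.1, -0.7, -0.6]
opening: 0.0507
grip_force: 0.0
```

Request:
{"method": "send_rows", "body": {"targets": [{"translation": [0, 0, 0], "spin": 0, "jaw": 0.2}, {"translation": [0, 0, 0], "spin": 0, "jaw": 0.2}, {"translation": [0, 0, 0], "spin": 0, "jaw": 0.2}, {"translation": [0, 0, 0], "spin": 0, "jaw": 0.2}, {"translation": [0, 0, -1], "spin": 0, "jaw": 0.2}]}}

```text
time: 8.1
tool_pos: [0.435, -0.071, 0.0173]
tool_rot: [-3.141, 0.002, -0.054]
contact_force: [-0.1, 0.1, -1.7]
opening: 0.0296
grip_force: 25.0
```

Request:
{"method": "send_rows", "body": {"targets": [{"translation": [0, 0, -2], "spin": 0, "jaw": 0.2}, {"translation": [0, 0, -5], "spin": 0, "jaw": 0.2}, {"translation": [0, 0, -8], "spin": 0, "jaw": 0.2}, {"translation": [0, 0, -10], "spin": 0, "jaw": 0.2}, {"translation": [0, 0, -11], "spin": 0, "jaw": 0.2}]}}

```text
time: 8.6
tool_pos: [0.4365, -0.0715, 0.1299]
tool_rot: [3.141, -0.003, -0.053]
contact_force: [-0.3, -0.1, -0.7]
opening: 0.0296
grip_force: 25.0
```

```bash
python3 -c "
from h import *
read_camera('top')
go((.6261,.0583,.129,-4.9),(.626,.0583,.019,-4.9))"
```

```text
t 8.65 pos [ 0.4369 -0.0716  0.1303] yaw -3.06 open 0.0299 grip 25.0 F [1.5 0.3 0.9]
(0.6261, 0.0583, 0.129, -4.9) -> cm [ 18.2  -13.98   0.13] spin 1.8
(0.626, 0.0583, 0.019, -4.9) -> cm [-1.0e-02  0.0e+00  1.1e+01] spin 0.0
```

Request:
{"method": "send_rows", "body": {"targets": [{"translation": [1.5, -1.2, 0], "spin": 0, "jaw": 0.2}, {"translation": [5, -3.8, 0], "spin": 0, "jaw": 0.2}, {"translation": [8.5, -6.5, 0], "spin": 0, "jaw": 0.2}, {"translation": [12, -9.2, 0], "spin": 0, "jaw": 0.2}, {"translation": [15, -11.5, 0], "spin": 0, "jaw": 0.2}]}}

```text
time: 9.15
tool_pos: [0.5927, 0.037, 0.1263]
tool_rot: [-3.142, 0.002, -0.053]
contact_force: [1.0, 0.1, -0.6]
opening: 0.03
grip_force: 25.0
```

Request:
{"method": "send_rows", "body": {"targets": [{"translation": [2, -1.6, 0], "spin": 1.8, "jaw": 0.2}, {"translation": [3.1, -2.4, 0], "spin": 1.8, "jaw": 0.2}, {"translation": [3.1, -2.4, 0], "spin": 1.8, "jaw": 0.2}, {"translation": [3.1, -2.4, 1], "spin": 1.8, "jaw": 0.2}, {"translation": [3.1, -2.4, 3], "spin": 1.8, "jaw": 0.2}]}}

```text
time: 9.65
tool_pos: [0.6239, 0.0572, 0.0978]
tool_rot: [3.141, -0.002, -0.085]
contact_force: [1.0, -0.8, -1.9]
opening: 0.0297
grip_force: 25.0
```

```bash
python3 -c "
from h import *
read_camera('top');read_camera('top')
go((.626,.0583,.019,-4.9))"
```

```text
t 9.75 pos [0.621  0.0571 0.0942] yaw -4.92 open 0.0298 grip 25.0 F [-0.7  0.5 -0.9]
(0.626, 0.0583, 0.019, -4.9) -> cm [ 0.49 -0.16  7.52] spin -0.0
```

Request:
{"method": "send_rows", "body": {"targets": [{"translation": [0.1, -0.1, 1.5], "spin": 0, "jaw": 0.2}, {"translation": [0.1, -0.1, 3.5], "spin": 0, "jaw": 0.2}, {"translation": [0.1, -0.1, 5], "spin": 0, "jaw": 0.2}, {"translation": [0.1, -0.1, 6.3], "spin": 0, "jaw": 0.2}, {"translation": [0.1, -0.1, 6.8], "spin": 0, "jaw": 0.2}]}}

```text
time: 10.25
tool_pos: [0.6243, 0.0586, 0.0282]
tool_rot: [3.141, 0.002, -0.085]
contact_force: [-0.2, 0.5, -0.9]
opening: 0.0297
grip_force: 25.0
```

```bash
python3 -c "
from h import *
read_camera('top');read_camera('top');read_camera('top')
go((.626,.0583,.018,-4.9))"
```

```text
t 10.4 pos [0.6253 0.0587 0.0298] yaw -4.88 open 0.0297 grip 25.0 F [-0.7 -0.4 -0. ]
(0.626, 0.0583, 0.018, -4.9) -> cm [0.07 0.03 1.18] spin 0.0
```

Request:
{"method": "send_rows", "body": {"targets": [{"translation": [0, 0, 0.5], "spin": 0, "jaw": 0.2}, {"translation": [0, 0, 0.9], "spin": 0, "jaw": 0.2}, {"translation": [0, 0, 1.2], "spin": 0, "jaw": 0.2}, {"translation": [0, 0, 1.2], "spin": 0, "jaw": 0.2}, {"translation": [0, 0, 1.2], "spin": 0, "jaw": 0.2}]}}

```text
time: 10.9
tool_pos: [0.6253, 0.0588, 0.0181]
tool_rot: [3.142, -0.001, -0.085]
contact_force: [-1.0, -0.1, 2.6]
opening: 0.0298
grip_force: 25.0
```

Request:
{"method": "send_rows", "body": {"targets": [{"translation": [0, 0, 0], "spin": 0, "jaw": 0.46}, {"translation": [0, 0, 0], "spin": 0, "jaw": 0.46}, {"translation": [0, 0, 0], "spin": 0, "jaw": 0.46}, {"translation": [0, 0, -2], "spin": 0, "jaw": 0.46}, {"translation": [0, 0, -5], "spin": 0, "jaw": 0.46}]}}

```text
time: 11.4
tool_pos: [0.6237, 0.0588, 0.0661]
tool_rot: [3.141, 0.005, -0.085]
contact_force: [0.5, 0.3, -0.1]
opening: 0.0424
grip_force: 0.0
```

Request:
{"method": "send_rows", "body": {"targets": [{"translation": [0, 0, -3], "spin": 0, "jaw": 0.46}, {"translation": [0, 0, -6], "spin": 0, "jaw": 0.46}, {"translation": [0, 2, -7], "spin": 0, "jaw": 0.46}, {"translation": [0, 6, -7], "spin": 0, "jaw": 0.46}, {"translation": [0, 10, -7], "spin": 0, "jaw": 0.46}]}}

```text
time: 11.9
tool_pos: [0.6168, -0.0413, 0.1383]
tool_rot: [3.141, -0.001, -0.083]
contact_force: [0.1, -0.9, 0.8]
opening: 0.0423
grip_force: 0.0
```

```bash
python3 -c "
from h import *
read_camera('top');read_camera('top')
go((.624,-.2045,.12,1.5),(.624,-.2045,.024,1.5))"
```

```text
t 12.0 pos [ 0.6164 -0.0455  0.1378] yaw -5.12 open 0.0426 grip 0.0 F [ 0.3 -0.6  0.6]
(0.624, -0.2045, 0.12, 1.5) -> cm [ 2.18 15.77  1.78] spin -6.6
(0.624, -0.2045, 0.024, 1.5) -> cm [0.  0.  9.6] spin 0.0
```

Request:
{"method": "send_rows", "body": {"targets": [{"translation": [0.5, 4, 0.5], "spin": -3, "jaw": 0.46}, {"translation": [1.1, 8, 1.2], "spin": -6.6, "jaw": 0.46}, {"translation": [1.7, 12, 1.5], "spin": -6.6, "jaw": 0.46}, {"translation": [2.1, 15, 1.5], "spin": -6.6, "jaw": 0.46}, {"translation": [2.2, 15.9, 1.5], "spin": -6.6, "jaw": 0.46}]}}

```text
time: 12.5
tool_pos: [0.625, -0.204, 0.1222]
tool_rot: [3.141, 0.0, 0.027]
contact_force: [0.5, 0.3, 0.4]
opening: 0.0426
grip_force: 0.0
```

```bash
python3 -c "
from h import *
im,P=cloud('top'); save('t2',cv2.resize(im[100:200,290:480],None,fx=4,fy=4,interpolation=cv2.INTER_CUBIC))
q=P[105:195,298:396].reshape(-1,3); 
for s in(-1,1):
  k=q[(q[:,2]>.02)&(q[:,2]<.038)&(abs(q[:,0]-.624)<.062)&(abs(q[:,1]-.024-s*.034)<.033)]
  if len(k)>9: print(s,len(k),np.median(k[:,2]),cv2.minAreaRect((k[:,:2]*1e3).astype(np.float32)))
im,P=cloud('wrist'); im,P=cloud('wrist')
q=P.reshape(-1,3); k=q[(q[:,2]>.045)&(q[:,2]<.062)&(abs(q[:,0]-.624)<.05)&(abs(q[:,1]+.204)<.03)]
if len(k)>9: print(len(k),cv2.minAreaRect((k[:,:2]*1e3).astype(np.float32)))
go((.624,-.2045,.026,1.5))"
```

```text
-1 623 0.029619091369794015 ((621.9198608398438, -11.052785873413086), (47.74482345581055, 101.81999969482422), 86.47879028320312)
1 617 0.02943597425448874 ((624.7471923828125, 57.68115234375), (47.8901481628418, 102.48299407958984), 85.2659912109375)
1309 ((626.8055419921875, -203.78892517089844), (63.16459655761719, 9.733169555664062), 1.5039865970611572)
t 12.65 pos [ 0.625  -0.2004  0.1224] yaw 1.71 open 0.0425 grip 0.0 F [ 0.  -0.1  0.2]
(0.624, -0.2045, 0.026, 1.5) -> cm [-0.11  0.4   9.64] spin 0.2
```

View pics/t2.png

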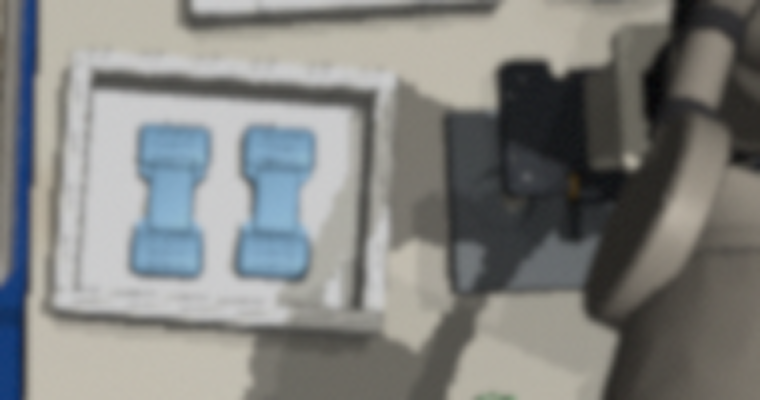

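Both packs lie flat side by side at crop (170,200) and (277,200), within 2 mm of their targets. Next is the tray.

Request:
{"method": "send_rows", "body": {"targets": [{"translation": [0, 0.1, 2], "spin": 0, "jaw": 0.46}, {"translation": [0, 0.1, 5], "spin": 0, "jaw": 0.46}, {"translation": [0, 0.1, 7.5], "spin": 0, "jaw": 0.46}, {"translation": [0, 0.1, 8.8], "spin": 0, "jaw": 0.46}, {"translation": [0, 0.1, 9.2], "spin": 0, "jaw": 0.46}], "force": 40}}

```text
time: 13.15
tool_pos: [0.6246, -0.2003, 0.0294]
tool_rot: [-3.14, 0.002, 0.032]
contact_force: [0.1, -0.4, 0.3]
opening: 0.0421
grip_force: 0.0
```

Request:
{"method": "send_rows", "body": {"targets": [{"translation": [0, 0, 0.1], "spin": 0, "jaw": 0.46}, {"translation": [0, 0, 0.2], "spin": 0, "jaw": 0.46}, {"translation": [0, 0, 0.2], "spin": 0, "jaw": 0}, {"translation": [0, 0, 0.2], "spin": 0, "jaw": 0}, {"translation": [0, 0, 0.2], "spin": 0, "jaw": 0}]}}

```text
time: 13.65
tool_pos: [0.6253, -0.2024, 0.0293]
tool_rot: [3.141, -0.001, 0.03]
contact_force: [-0.3, -0.1, -1.1]
opening: 0.0229
grip_force: 0.0
```

Request:
{"method": "send_rows", "body": {"targets": [{"translation": [0, 0, 0], "spin": 0, "jaw": 0}, {"translation": [0, 0, 0], "spin": 0, "jaw": 0}, {"translation": [0, 0, 0], "spin": 0, "jaw": 0}, {"translation": [0, 0, 0], "spin": 0, "jaw": 0}, {"translation": [0, 0, -0.2], "spin": 0, "jaw": 0}]}}

```text
time: 14.15
tool_pos: [0.6248, -0.202, 0.0303]
tool_rot: [-3.141, 0.001, 0.03]
contact_force: [0.4, 0.1, -1.6]
opening: 0.0095
grip_force: 40.0
```

Request:
{"method": "send_rows", "body": {"targets": [{"translation": [0, 0, -1], "spin": 0, "jaw": 0}, {"translation": [0, 0, -3], "spin": 0, "jaw": 0}, {"translation": [0, 0, -6], "spin": 0, "jaw": 0}, {"translation": [0, 0, -9], "spin": 0, "jaw": 0}, {"translation": [0, 0, -10.5], "spin": 0, "jaw": 0}]}}

```text
time: 14.65
tool_pos: [0.6262, -0.2024, 0.1395]
tool_rot: [3.14, -0.004, 0.03]
contact_force: [0.7, -0.3, -1.5]
opening: 0.0097
grip_force: 40.0
```

```bash
python3 -c "
from h import *
im,P=cloud('top')
q=P[90:195,380:490].reshape(-1,3); k=q[(q[:,2]>.08)&(q[:,2]<.15)&(q[:,0]<.6)]
print(len(k))
read_camera('top');read_camera('top')
go((.6235,.0240,.134,-4.9))"
```

```text
474
t 14.8 pos [ 0.6256 -0.2023  0.1371] yaw 1.74 open 0.0095 grip 40.0 F [-0.4  0.6 -2. ]
(0.6235, 0.024, 0.134, -4.9) -> cm [  0.48 -22.62   0.31] spin 6.6
```

Request:
{"method": "send_rows", "body": {"targets": [{"translation": [0, -1.5, 0], "spin": 0, "jaw": 0}, {"translation": [0.1, -4.5, 0], "spin": 0, "jaw": 0}, {"translation": [0.2, -8, 0], "spin": 0, "jaw": 0}, {"translation": [0.3, -11.5, 0], "spin": 0, "jaw": 0}, {"translation": [0.4, -15, 0], "spin": 0, "jaw": 0}]}}

```text
time: 15.3
tool_pos: [0.6232, -0.0495, 0.1339]
tool_rot: [-3.141, 0.003, 0.03]
contact_force: [0.6, 0.7, -1.2]
opening: 0.0096
grip_force: 40.0
```

Request:
{"method": "send_rows", "body": {"targets": [{"translation": [0, -3, 0], "spin": 2, "jaw": 0}, {"translation": [0.1, -5.5, 0], "spin": 4, "jaw": 0}, {"translation": [0.1, -7, 0], "spin": 6, "jaw": 0}, {"translation": [0.1, -7.6, 0], "spin": 6.6, "jaw": 0}, {"translation": [0.1, -7.6, 0], "spin": 6.6, "jaw": 0}]}}

```text
time: 15.8
tool_pos: [0.6224, 0.0252, 0.1346]
tool_rot: [-3.142, 0.002, -0.083]
contact_force: [0.6, 0.4, -1.3]
opening: 0.0097
grip_force: 40.0
```

```bash
python3 -c "
from h import *
for i in range(3): read_camera('top')
go()
im,P=cloud('wrist'); save('w3',im)
q=P.reshape(-1,3)
k=q[(q[:,2]>.117)&(q[:,2]<.132)&(abs(q[:,0]-.624)<.09)&(abs(q[:,1]-.024)<.1)]
print(len(k),cv2.minAreaRect((k[:,:2]*1e3).astype(np.float32)))
A=np.c_[k[:,:2]-k[:,:2].mean(0),np.ones(len(k))]; print(np.linalg.lstsq(A,k[:,2],rcond=None)[0])
go((.6237,.0239,.058,-4.9))"
```

```text
t 15.95 pos [0.6231 0.0232 0.1353] yaw -4.88 open 0.0099 grip 40.0 F [ 1.  -0.1 -1.2]
32279 ((623.996337890625, 23.46135711669922), (157.0330352783203, 120.1893081665039), 85.05913543701172)
[-0.00094617  0.00020244  0.12507997]
t 16.0 pos [0.6232 0.023  0.1354] yaw -4.91 open 0.0098 grip 40.0 F [-0.7 -0.7 -1.2]
(0.6237, 0.0239, 0.058, -4.9) -> cm [ 0.04 -0.09  7.74] spin -0.0
```

View pics/w3.png

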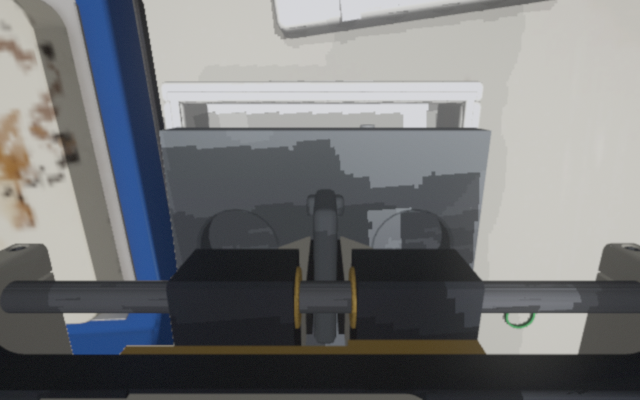

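The tray hangs level, centred over the box (tray edge rows ~130, ribs at (325,250)), at (.624,.0235) with yaw −4.9°. Lowering 7.5 cm.

Request:
{"method": "send_rows", "body": {"targets": [{"translation": [0, -0.1, 1], "spin": 0, "jaw": 0}, {"translation": [0, -0.1, 2.5], "spin": 0, "jaw": 0}, {"translation": [0, -0.1, 4], "spin": 0, "jaw": 0}, {"translation": [0, -0.1, 5.3], "spin": 0, "jaw": 0}, {"translation": [0, -0.1, 6.2], "spin": 0, "jaw": 0}]}}

```text
time: 16.5
tool_pos: [0.6228, 0.0245, 0.0721]
tool_rot: [3.141, 0.002, -0.086]
contact_force: [-0.1, -0.2, -0.5]
opening: 0.0096
grip_force: 40.0
```

Request:
{"method": "send_rows", "body": {"targets": [{"translation": [0, 0, 0.4], "spin": 0, "jaw": 0}, {"translation": [0, 0, 0.7], "spin": 0, "jaw": 0}, {"translation": [0, 0, 1.0], "spin": 0, "jaw": 0}, {"translation": [0, 0, 1.2], "spin": 0, "jaw": 0}, {"translation": [0, 0, 1.3], "spin": 0, "jaw": 0}]}}

```text
time: 17.0
tool_pos: [0.6235, 0.0249, 0.0609]
tool_rot: [3.142, -0.001, -0.085]
contact_force: [-0.7, -0.7, -1.2]
opening: 0.0098
grip_force: 40.0
```

```bash
python3 -c "
from h import *
for i in range(3): read_camera('top'); go()"
```

```text
t 17.05 pos [0.6234 0.0249 0.0607] yaw -4.87 open 0.0096 grip 40.0 F [-0.2  0.4 -0.7]
t 17.1 pos [0.6234 0.0249 0.0608] yaw -4.87 open 0.0099 grip 40.0 F [ 0.6 -0.6 -1.1]
t 17.15 pos [0.6234 0.0249 0.0609] yaw -4.86 open 0.0102 grip 40.0 F [ 0.4 -0.1 -1.5]
```

Request:
{"method": "send_rows", "body": {"targets": [{"translation": [0, 0, 0.1], "spin": 0, "jaw": 0}, {"translation": [0, 0, 0.1], "spin": 0, "jaw": 0}, {"translation": [0, 0, 0.1], "spin": 0, "jaw": 0.3}, {"translation": [0, 0, 0.1], "spin": 0, "jaw": 0.3}, {"translation": [0, 0, 0.1], "spin": 0, "jaw": 0.3}]}}

```text
time: 17.65
tool_pos: [0.6235, 0.0249, 0.0599]
tool_rot: [3.142, -0.0, -0.085]
contact_force: [-0.1, 0.1, 0.0]
opening: 0.0264
grip_force: 0.0
```

Request:
{"method": "send_rows", "body": {"targets": [{"translation": [0, 0, -1], "spin": 0, "jaw": 0.3}, {"translation": [0, 0, -4], "spin": 0, "jaw": 0.3}, {"translation": [0, 0, -7], "spin": 0, "jaw": 0.3}, {"translation": [-3, 0, -8], "spin": 0, "jaw": 0.4}, {"translation": [-7, 0, -8], "spin": 0, "jaw": 0.5}]}}

```text
time: 18.15
tool_pos: [0.5553, 0.0305, 0.1424]
tool_rot: [3.142, -0.007, -0.085]
contact_force: [0.4, -0.5, 0.5]
opening: 0.0387
grip_force: 0.0
```

```bash
python3 -c "
from h import *
im,P=cloud('wrist'); im,P=cloud('wrist'); save('w4',im)
q=P.reshape(-1,3)
k=q[(q[:,2]>.042)&(q[:,2]<.056)&(abs(q[:,0]-.624)<.065)&(abs(q[:,1]-.024)<.085)]
print(len(k),np.median(k[:,2]),cv2.minAreaRect((k[:,:2]*1e3).astype(np.float32)))
go((.443,.065,.13,90),(.443,.065,.13,-85),(.3795,.2453,.12,0))"
```

```text
34328 0.048858755667161684 ((615.9913940429688, 19.973228454589844), (168.82098388671875, 125.14295959472656), 85.4107894897461)
t 18.25 pos [0.5481 0.0317 0.1398] yaw -4.83 open 0.0444 grip 0.0 F [-0.4  0.   0.1]
(0.443, 0.065, 0.13, 90) -> cm [-10.75  -2.44   0.98] spin -94.8
(0.443, 0.065, 0.13, -85) -> cm [ 0.  0. -0.] spin 175.0
(0.3795, 0.2453, 0.12, 0) -> cm [-18.51   4.75   1.  ] spin -85.0
```

View pics/w4.png

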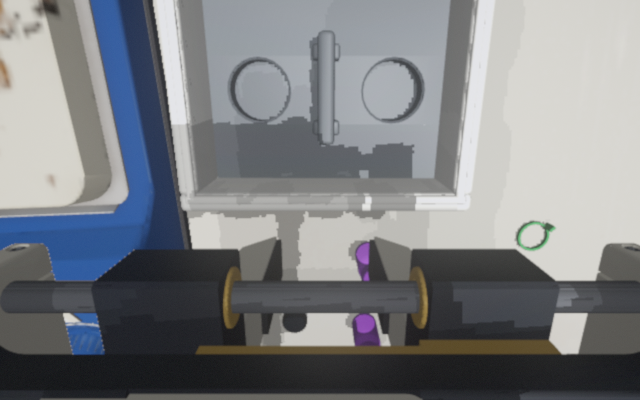

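The tray sits level in the box with its rib up, pockets at image (260,88) and (392,90). The black cap is at (295,322). Next is vial 1, with the gripper turned about 35° to clear the hotplate and the purple vial.

Request:
{"method": "send_rows", "body": {"targets": [{"translation": [-1.5, -0.4, 0], "spin": -8, "jaw": 0.5}, {"translation": [-4, -1, 0], "spin": -16, "jaw": 0.5}, {"translation": [-7, -1.6, 0], "spin": -24, "jaw": 0.5}, {"translation": [-9, -2.1, 0], "spin": -32, "jaw": 0.5}, {"translation": [-10.6, -2.4, 0], "spin": -40, "jaw": 0.5}], "force": 12}}

```text
time: 18.75
tool_pos: [0.4495, 0.0641, 0.1405]
tool_rot: [3.141, -0.001, 0.619]
contact_force: [-1.1, -0.2, 0.3]
opening: 0.0455
grip_force: 0.0
```

```bash
python3 -c "
from h import *
for i in range(5): read_camera('scene')
go((.4432,.065,.085,35),(.4432,.065,.021,35))"
```

```text
t 19.0 pos [0.4515 0.0635 0.1403] yaw 34.93 open 0.0462 grip 0.0 F [ 0.8 -0.2 -1.2]
(0.4432, 0.065, 0.085, 35) -> cm [-0.59 -0.6   5.53] spin -0.1
(0.4432, 0.065, 0.021, 35) -> cm [0.  0.  6.4] spin 0.0
```

Request:
{"method": "send_rows", "body": {"targets": [{"translation": [-0.6, -0.6, 1], "spin": 0, "jaw": 0.5}, {"translation": [-0.6, -0.6, 3], "spin": 0, "jaw": 0.5}, {"translation": [-0.6, -0.6, 5], "spin": 0, "jaw": 0.5}, {"translation": [-0.6, -0.6, 5.6], "spin": 0, "jaw": 0.5}, {"translation": [-0.6, -0.6, 5.6], "spin": 0, "jaw": 0.5}]}}

```text
time: 19.5
tool_pos: [0.442, 0.0649, 0.0831]
tool_rot: [-3.141, 0.001, 0.611]
contact_force: [0.7, -0.1, -0.0]
opening: 0.0459
grip_force: 0.0
```

```bash
python3 -c "
from h import *
for i in range(3): read_camera('scene')
im,P=cloud('top')
go((.443,.065,.021,35))
im,P=cloud('wrist'); save('w5',im)
q=P.reshape(-1,3)
k=q[(q[:,2]>.03)&(q[:,2]<.056)&(np.hypot(q[:,0]-.443,q[:,1]-.065)<.03)]
print(len(k), k.min(0) if len(k) else '',k.max(0) if len(k) else '')"
```

```text
t 19.7 pos [0.4425 0.0651 0.0845] yaw 35.1 open 0.0461 grip 0.0 F [-0.1 -0.9 -0.4]
(0.443, 0.065, 0.021, 35) -> cm [0.03 0.04 6.35] spin 0.1
1248 [0.43361017 0.05638666 0.03011303] [0.45559945 0.07830319 0.05131312]
```

View pics/w5.png

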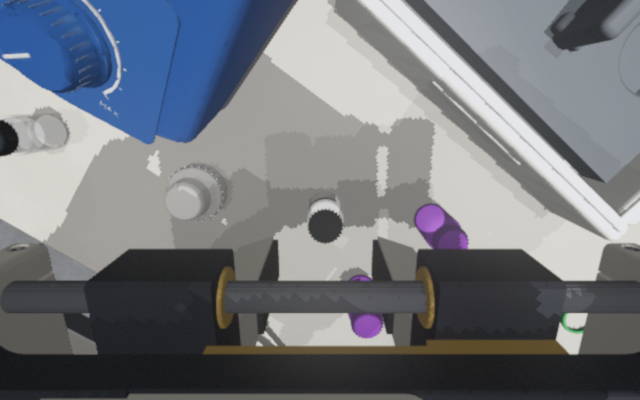

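The vial's black cap is at (325,225), centred between the fingers, with both purple vials outside the finger path. Descending.

Request:
{"method": "send_rows", "body": {"targets": [{"translation": [0.1, 0, 1], "spin": 0, "jaw": 0.5}, {"translation": [0.1, 0, 3], "spin": 0, "jaw": 0.5}, {"translation": [0.1, 0, 5], "spin": 0, "jaw": 0.5}, {"translation": [0.1, 0, 6], "spin": 0, "jaw": 0.5}, {"translation": [0.1, 0, 6.2], "spin": 0, "jaw": 0.5}]}}

```text
time: 20.25
tool_pos: [0.4417, 0.0658, 0.0206]
tool_rot: [-3.14, 0.002, 0.613]
contact_force: [0.0, -0.5, -0.1]
opening: 0.046
grip_force: 0.0
```

Request:
{"method": "send_rows", "body": {"targets": [{"translation": [0, 0, 0], "spin": 0, "jaw": 0.4}, {"translation": [0, 0, 0], "spin": 0, "jaw": 0.3}, {"translation": [0, 0, 0], "spin": 0, "jaw": 0.2}, {"translation": [0, 0, 0], "spin": 0, "jaw": 0.15}, {"translation": [0, 0, 0], "spin": 0, "jaw": 0.15}]}}

```text
time: 20.75
tool_pos: [0.443, 0.0657, 0.0223]
tool_rot: [3.141, -0.001, 0.613]
contact_force: [0.7, -0.2, 4.3]
opening: 0.0233
grip_force: 12.0
```

Request:
{"method": "send_rows", "body": {"targets": [{"translation": [0, 0, 0], "spin": 0, "jaw": 0.15}, {"translation": [0, 0, -0.5], "spin": 0, "jaw": 0.15}, {"translation": [0, 0, -2], "spin": 0, "jaw": 0.15}, {"translation": [0, 0, -4.5], "spin": 0, "jaw": 0.15}, {"translation": [0, 0, -7], "spin": 0, "jaw": 0.15}]}}

```text
time: 21.25
tool_pos: [0.4419, 0.0658, 0.0923]
tool_rot: [-3.141, 0.001, 0.613]
contact_force: [0.1, 0.6, -0.6]
opening: 0.0234
grip_force: 12.0
```

Request:
{"method": "send_rows", "body": {"targets": [{"translation": [0, 0, -2], "spin": 0, "jaw": 0.15}, {"translation": [0, 0, -4], "spin": 0, "jaw": 0.15}, {"translation": [0, 0, -5], "spin": 0, "jaw": 0.15}, {"translation": [0, 0, -5], "spin": 0, "jaw": 0.15}, {"translation": [0, 0, -5], "spin": 0, "jaw": 0.15}]}}

```text
time: 21.75
tool_pos: [0.442, 0.0658, 0.1411]
tool_rot: [-3.141, 0.001, 0.613]
contact_force: [-0.0, -0.9, 0.1]
opening: 0.0232
grip_force: 12.0
```

```bash
python3 -c "
from h import *
for i in range(2): read_camera('scene')
go((.6278,.0693,.14,-4.9))"
```

```text
t 21.85 pos [0.4418 0.0658 0.1407] yaw 35.13 open 0.0233 grip 12.0 F [-0.1  0.5 -1.1]
(0.6278, 0.0693, 0.14, -4.9) -> cm [15.42 10.41  0.07] spin 40.0
```

Request:
{"method": "send_rows", "body": {"targets": [{"translation": [1.2, 0.8, 0], "spin": 0, "jaw": 0.15}, {"translation": [3.6, 2.4, 0], "spin": 0, "jaw": 0.15}, {"translation": [6, 4, 0], "spin": 0, "jaw": 0.15}, {"translation": [8.4, 5.6, 0], "spin": 0, "jaw": 0.15}, {"translation": [10.8, 7.3, 0], "spin": 0, "jaw": 0.15}]}}

```text
time: 22.35
tool_pos: [0.5733, 0.0683, 0.1403]
tool_rot: [-3.14, 0.002, 0.613]
contact_force: [-0.8, -0.3, -0.0]
opening: 0.0231
grip_force: 12.0
```

Request:
{"method": "send_rows", "body": {"targets": [{"translation": [2, 1.3, 0], "spin": 8, "jaw": 0.15}, {"translation": [3.5, 2.3, 0], "spin": 16, "jaw": 0.15}, {"translation": [4.4, 2.9, 0], "spin": 24, "jaw": 0.15}, {"translation": [4.6, 3.1, 0], "spin": 32, "jaw": 0.15}, {"translation": [4.6, 3.1, 0], "spin": 40, "jaw": 0.15}]}}

```text
time: 22.85
tool_pos: [0.6282, 0.0692, 0.1398]
tool_rot: [3.141, 0.003, -0.091]
contact_force: [0.2, -0.1, -0.5]
opening: 0.0233
grip_force: 12.0
```

```bash
python3 -c "
from h import *
im,P=cloud('wrist'); save('w6',im)
for i in range(4): read_camera('scene')
im,P=cloud('scene'); save('s6',cv2.resize(im[120:260,220:420],None,fx=4,fy=4,interpolation=cv2.INTER_CUBIC))
go((.6278,.0693,.058,-4.9))"
```

```text
t 23.15 pos [0.628  0.0694 0.1412] yaw -4.71 open 0.0228 grip 12.0 F [ 0.9  0.2 -0.6]
(0.6278, 0.0693, 0.058, -4.9) -> cm [-0.02  0.01  8.32] spin 0.2
```

View pics/s6.png

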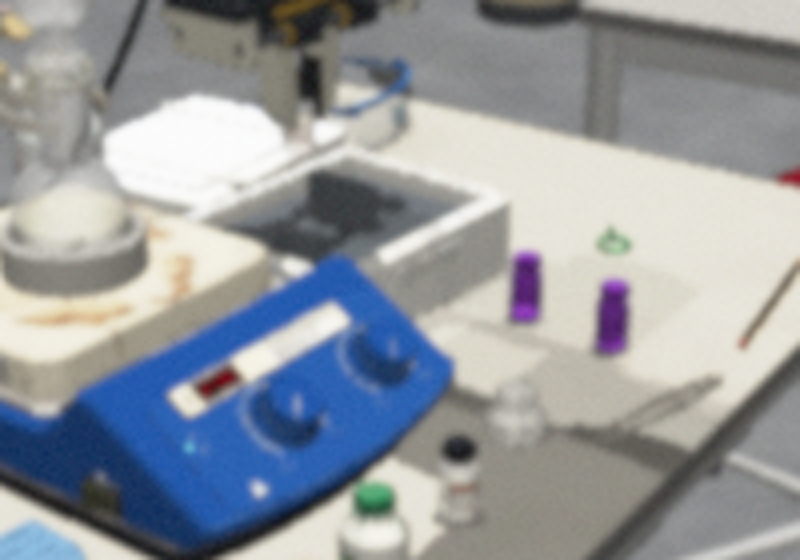

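The vial is held upright at crop (305,120) above the box, and both purple vials still stand at (525,285) and (612,315). Lowering.

Request:
{"method": "send_rows", "body": {"targets": [{"translation": [0, 0, 1], "spin": 0, "jaw": 0.15}, {"translation": [0, 0, 3], "spin": 0, "jaw": 0.15}, {"translation": [0, 0, 5], "spin": 0, "jaw": 0.15}, {"translation": [0, 0, 6.5], "spin": 0, "jaw": 0.15}, {"translation": [0, 0, 7.2], "spin": 0, "jaw": 0.15}]}}

```text
time: 23.65
tool_pos: [0.6271, 0.0693, 0.0674]
tool_rot: [3.141, 0.003, -0.084]
contact_force: [-0.0, 0.3, -0.4]
opening: 0.0233
grip_force: 12.0
```

Request:
{"method": "send_rows", "body": {"targets": [{"translation": [0, 0, 0.3], "spin": 0, "jaw": 0.15}, {"translation": [0, 0, 0.6], "spin": 0, "jaw": 0.15}, {"translation": [0, 0, 0.9], "spin": 0, "jaw": 0.15}, {"translation": [0, 0, 1.0], "spin": 0, "jaw": 0.15}, {"translation": [0, 0, 1.0], "spin": 0, "jaw": 0.15}]}}

```text
time: 24.15
tool_pos: [0.6284, 0.0693, 0.06]
tool_rot: [3.142, -0.001, -0.085]
contact_force: [0.4, 0.1, -0.5]
opening: 0.0232
grip_force: 12.0
```

```bash
python3 -c "
from h import *
for i in range(3): read_camera('scene'); go()"
```

```text
t 24.2 pos [0.6285 0.0693 0.06  ] yaw -4.87 open 0.0231 grip 12.0 F [ 0.2  0.3 -0.3]
t 24.25 pos [0.6285 0.0693 0.06  ] yaw -4.86 open 0.0233 grip 12.0 F [ 0.  -0.2 -0.2]
t 24.3 pos [0.6285 0.0693 0.06  ] yaw -4.86 open 0.0232 grip 12.0 F [-0.   0.1  0.6]
```

Request:
{"method": "send_rows", "body": {"targets": [{"translation": [0, 0, 0.1], "spin": 0, "jaw": 0.15}, {"translation": [0, 0, 0.2], "spin": 0, "jaw": 0.15}, {"translation": [0, 0, 0.3], "spin": 0, "jaw": 0.15}, {"translation": [0, 0, 0.3], "spin": 0, "jaw": 0.15}, {"translation": [0, 0, 0.3], "spin": 0, "jaw": 0.15}]}}

```text
time: 24.8
tool_pos: [0.6285, 0.0693, 0.0573]
tool_rot: [3.141, -0.001, -0.085]
contact_force: [-1.2, -0.4, 6.0]
opening: 0.0233
grip_force: 12.0
```

Contact at 6 N means the vial is standing on the pocket floor. I'll ease off a little, then open slightly.

Request:
{"method": "send_rows", "body": {"targets": [{"translation": [0, 0, -0.05], "spin": 0, "jaw": 0.15}, {"translation": [0, 0, -0.05], "spin": 0, "jaw": 0.3}, {"translation": [0, 0, -0.05], "spin": 0, "jaw": 0.36}, {"translation": [0, 0, -0.05], "spin": 0, "jaw": 0.36}, {"translation": [0, 0, -0.05], "spin": 0, "jaw": 0.36}]}}

```text
time: 25.3
tool_pos: [0.6282, 0.0693, 0.0569]
tool_rot: [3.141, 0.0, -0.085]
contact_force: [-0.5, 0.6, 0.1]
opening: 0.0329
grip_force: 0.0
```

Request:
{"method": "send_rows", "body": {"targets": [{"translation": [0, 0, -1], "spin": 0, "jaw": 0.36}, {"translation": [0, 0, -3], "spin": 0, "jaw": 0.36}, {"translation": [0, 0, -6], "spin": 0, "jaw": 0.36}, {"translation": [0, 0, -8], "spin": 0, "jaw": 0.4}, {"translation": [-3, 0, -9], "spin": 0, "jaw": 0.5}]}}

```text
time: 25.8
tool_pos: [0.6017, 0.0714, 0.1502]
tool_rot: [-3.141, -0.007, -0.086]
contact_force: [0.6, 1.1, 0.1]
opening: 0.0407
grip_force: 0.0
```

```bash
python3 -c "
from h import *
read_camera('scene');read_camera('scene')
go((.383,.13,.15,0),(.3797,.2452,.15,0))"
```

```text
t 25.9 pos [0.5968 0.0723 0.1497] yaw -4.83 open 0.0449 grip 0.0 F [ 0.3 -1.   0.2]
(0.383, 0.13, 0.15, 0) -> cm [-21.79  -3.95  -0.03] spin -4.8
(0.3797, 0.2452, 0.15, 0) -> cm [ -0.33 -11.52  -0.  ] spin 0.0
```

Request:
{"method": "send_rows", "body": {"targets": [{"translation": [-3, -0.5, 0], "spin": 0, "jaw": 0.5}, {"translation": [-7, -1.3, 0], "spin": 0, "jaw": 0.5}, {"translation": [-11, -2, 0], "spin": 0, "jaw": 0.5}, {"translation": [-15, -2.7, 0], "spin": 0, "jaw": 0.5}, {"translation": [-19, -3.5, 0], "spin": 0, "jaw": 0.5}]}}

```text
time: 26.4
tool_pos: [0.4109, 0.1231, 0.1474]
tool_rot: [-3.142, -0.001, -0.085]
contact_force: [-0.9, 1.7, 0.2]
opening: 0.0457
grip_force: 0.0
```

Request:
{"method": "send_rows", "body": {"targets": [{"translation": [-2, -2.5, 0], "spin": -2, "jaw": 0.5}, {"translation": [-2.2, -5.5, 0], "spin": -4.8, "jaw": 0.5}, {"translation": [-2.2, -8.5, 0], "spin": -4.8, "jaw": 0.5}, {"translation": [-2.1, -10.5, 0], "spin": -4.8, "jaw": 0.5}, {"translation": [-2.1, -11.5, 0], "spin": -4.8, "jaw": 0.5}]}}

```text
time: 26.9
tool_pos: [0.4015, 0.2409, 0.1475]
tool_rot: [-3.141, -0.001, 0.0]
contact_force: [1.2, 0.0, -1.6]
opening: 0.0461
grip_force: 0.0
```

```bash
python3 -c "
from h import *
for i in range(4): read_camera('scene')
go((.3797,.2452,.085,0))"
```

```text
t 27.1 pos [0.4008 0.2387 0.1471] yaw -0.06 open 0.0457 grip 0.0 F [-0.2 -0.5 -1.3]
(0.3797, 0.2452, 0.085, 0) -> cm [-2.11 -0.65  6.21] spin -0.1
```

Request:
{"method": "send_rows", "body": {"targets": [{"translation": [-1.2, -0.3, 0], "spin": 0, "jaw": 0.5}, {"translation": [-2.1, -0.6, 1], "spin": 0, "jaw": 0.5}, {"translation": [-2.1, -0.6, 3], "spin": 0, "jaw": 0.5}, {"translation": [-2.1, -0.6, 5], "spin": 0, "jaw": 0.5}, {"translation": [-2.1, -0.6, 6.2], "spin": 0, "jaw": 0.5}]}}

```text
time: 27.6
tool_pos: [0.3784, 0.2443, 0.0842]
tool_rot: [3.141, 0.002, -0.002]
contact_force: [-1.0, 0.6, -1.2]
opening: 0.0459
grip_force: 0.0
```

```bash
python3 -c "
from h import *
for i in range(4): read_camera('scene')
im,P=cloud('wrist'); save('w7',im)
q=P.reshape(-1,3)
k=q[(q[:,2]>.045)&(q[:,2]<.056)&(np.hypot(q[:,0]-.38,q[:,1]-.245)<.025)]
print(len(k), k.min(0) if len(k) else '',k.max(0) if len(k) else '')
go((.3797,.2452,.022,0))"
```

```text
801 [0.3713669  0.23772545 0.04500829] [0.39135421 0.25796142 0.05107518]
t 27.85 pos [0.38   0.2451 0.0859] yaw -0.1 open 0.0456 grip 0.0 F [ 0.1 -0.  -0. ]
(0.3797, 0.2452, 0.022, 0) -> cm [-0.03 -0.01  6.39] spin -0.1
```

View pics/w7.png

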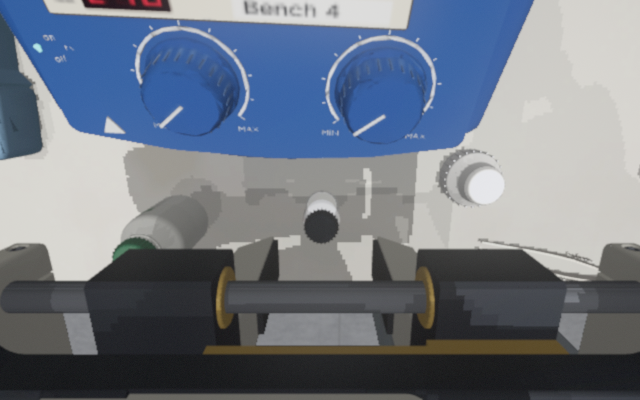

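The black cap is at (320,222), centred between the fingers, with the bottle outside the left finger at (160,230). Descending.

Request:
{"method": "send_rows", "body": {"targets": [{"translation": [0, -0.1, 1], "spin": 0, "jaw": 0.5}, {"translation": [0, -0.1, 3], "spin": 0, "jaw": 0.5}, {"translation": [0, -0.1, 5], "spin": 0, "jaw": 0.5}, {"translation": [0, -0.1, 6], "spin": 0, "jaw": 0.5}, {"translation": [0, -0.1, 6.3], "spin": 0, "jaw": 0.5}]}}

```text
time: 28.35
tool_pos: [0.3793, 0.246, 0.0213]
tool_rot: [3.141, 0.002, -0.001]
contact_force: [-0.5, -0.5, 0.3]
opening: 0.0464
grip_force: 0.0
```

Request:
{"method": "send_rows", "body": {"targets": [{"translation": [0, 0, 0], "spin": 0, "jaw": 0.4}, {"translation": [0, 0, 0], "spin": 0, "jaw": 0.3}, {"translation": [0, 0, 0], "spin": 0, "jaw": 0.2}, {"translation": [0, 0, 0], "spin": 0, "jaw": 0.15}, {"translation": [0, 0, 0], "spin": 0, "jaw": 0.15}]}}

```text
time: 28.85
tool_pos: [0.3804, 0.2465, 0.0228]
tool_rot: [-3.141, -0.001, -0.001]
contact_force: [-0.2, -0.6, 3.8]
opening: 0.023
grip_force: 12.0
```

Request:
{"method": "send_rows", "body": {"targets": [{"translation": [0, 0, 0], "spin": 0, "jaw": 0.15}, {"translation": [0, 0, -0.5], "spin": 0, "jaw": 0.15}, {"translation": [0, 0, -2], "spin": 0, "jaw": 0.15}, {"translation": [0, 0, -4.5], "spin": 0, "jaw": 0.15}, {"translation": [0, 0, -7], "spin": 0, "jaw": 0.15}]}}

```text
time: 29.35
tool_pos: [0.3794, 0.246, 0.0928]
tool_rot: [3.141, 0.001, -0.001]
contact_force: [0.5, -0.2, -0.1]
opening: 0.0237
grip_force: 12.0
```

Request:
{"method": "send_rows", "body": {"targets": [{"translation": [0, 0, -3], "spin": 0, "jaw": 0.15}, {"translation": [0, 0, -6], "spin": 0, "jaw": 0.15}, {"translation": [0, 1, -7], "spin": 0, "jaw": 0.15}, {"translation": [0, 3, -7], "spin": 0, "jaw": 0.15}, {"translation": [0, 5, -7], "spin": 0, "jaw": 0.15}]}}

```text
time: 29.85
tool_pos: [0.3793, 0.1952, 0.1619]
tool_rot: [3.141, 0.0, -0.0]
contact_force: [1.0, -0.3, 0.4]
opening: 0.0232
grip_force: 12.0
```

```bash
python3 -c "
from h import *
for i in range(2): read_camera('scene')
go((.40,.04,.16,0),(.6202,-.0203,.16,-4.9))"
```

```text
t 29.95 pos [0.379  0.1942 0.1615] yaw -0.19 open 0.0231 grip 12.0 F [-0.2 -0.1  0.1]
(0.4, 0.04, 0.16, 0) -> cm [ 2.15 15.41  0.15] spin -0.2
(0.6202, -0.0203, 0.16, -4.9) -> cm [22.02  6.03 -0.  ] spin 4.9
```

Request:
{"method": "send_rows", "body": {"targets": [{"translation": [0.4, 2, 0], "spin": 0, "jaw": 0.15}, {"translation": [0.9, 5, 0], "spin": 0, "jaw": 0.15}, {"translation": [1.4, 8.5, 0], "spin": 0, "jaw": 0.15}, {"translation": [2, 12, 0], "spin": 0, "jaw": 0.15}, {"translation": [4, 15, 0], "spin": 0, "jaw": 0.15}]}}

```text
time: 30.45
tool_pos: [0.4183, 0.0451, 0.1616]
tool_rot: [-3.141, 0.002, -0.001]
contact_force: [0.9, 0.4, -0.1]
opening: 0.0233
grip_force: 12.0
```

Request:
{"method": "send_rows", "body": {"targets": [{"translation": [3, 1.5, 0], "spin": 0, "jaw": 0.15}, {"translation": [6.5, 2.5, 0], "spin": 0, "jaw": 0.15}, {"translation": [10, 3.5, 0], "spin": 0, "jaw": 0.15}, {"translation": [13.5, 4.7, 0], "spin": 0, "jaw": 0.15}, {"translation": [16.5, 5.7, 0], "spin": 0, "jaw": 0.15}]}}

```text
time: 30.95
tool_pos: [0.5859, -0.0114, 0.1611]
tool_rot: [-3.141, 0.001, -0.002]
contact_force: [-0.6, 0.7, 1.0]
opening: 0.023
grip_force: 12.0
```

```bash
python3 -c "
from h import *
for i in range(2): read_camera('scene')
go((.6202,-.0203,.14,-4.9))"
```

```text
t 31.05 pos [ 0.5872 -0.0122  0.1606] yaw -0.15 open 0.0231 grip 12.0 F [0.5 0.5 0.2]
(0.6202, -0.0203, 0.14, -4.9) -> cm [3.3  0.8  2.06] spin 4.7
```

Request:
{"method": "send_rows", "body": {"targets": [{"translation": [1.5, 0.4, 0], "spin": 2, "jaw": 0.15}, {"translation": [2.8, 0.7, 0.5], "spin": 4.8, "jaw": 0.15}, {"translation": [3.3, 0.8, 1.3], "spin": 4.8, "jaw": 0.15}, {"translation": [3.3, 0.8, 2], "spin": 4.8, "jaw": 0.15}, {"translation": [3.3, 0.8, 2], "spin": 4.8, "jaw": 0.15}]}}

```text
time: 31.55
tool_pos: [0.6158, -0.0185, 0.1403]
tool_rot: [-3.141, 0.004, -0.084]
contact_force: [-1.3, 1.2, -0.7]
opening: 0.0234
grip_force: 12.0
```

```bash
python3 -c "
from h import *
for i in range(5): read_camera('scene')
go((.6202,-.0203,.0578,-4.9))"
```

```text
t 31.8 pos [ 0.6175 -0.0189  0.1427] yaw -4.84 open 0.0235 grip 12.0 F [-0.4 -0.2 -0.1]
(0.6202, -0.0203, 0.0578, -4.9) -> cm [0.28 0.12 8.49] spin 0.1
```

Request:
{"method": "send_rows", "body": {"targets": [{"translation": [0.2, 0.1, 1], "spin": 0, "jaw": 0.15}, {"translation": [0.2, 0.1, 3], "spin": 0, "jaw": 0.15}, {"translation": [0.2, 0.1, 5], "spin": 0, "jaw": 0.15}, {"translation": [0.2, 0.1, 6.5], "spin": 0, "jaw": 0.15}, {"translation": [0.2, 0.1, 7.2], "spin": 0, "jaw": 0.15}]}}

```text
time: 32.3
tool_pos: [0.6185, -0.0201, 0.0681]
tool_rot: [-3.141, 0.003, -0.085]
contact_force: [-0.5, -0.2, -0.3]
opening: 0.0231
grip_force: 12.0
```

Request:
{"method": "send_rows", "body": {"targets": [{"translation": [0, 0, 0.3], "spin": 0, "jaw": 0.15}, {"translation": [0, 0, 0.6], "spin": 0, "jaw": 0.15}, {"translation": [0, 0, 0.8], "spin": 0, "jaw": 0.15}, {"translation": [0, 0, 0.9], "spin": 0, "jaw": 0.15}, {"translation": [0, 0, 0.9], "spin": 0, "jaw": 0.15}]}}

```text
time: 32.8
tool_pos: [0.6196, -0.0202, 0.0615]
tool_rot: [3.141, -0.001, -0.085]
contact_force: [1.7, -0.3, 0.2]
opening: 0.0237
grip_force: 12.0
```

```bash
python3 -c "
from h import *
for i in range(3): read_camera('scene')
go((.6202,-.0203,.0578,-4.9))"
```

```text
t 32.95 pos [ 0.6196 -0.0202  0.0615] yaw -4.87 open 0.0235 grip 12.0 F [ 0.4 -0.1 -0.2]
(0.6202, -0.0203, 0.0578, -4.9) -> cm [0.06 0.   0.37] spin 0.0
```

Request:
{"method": "send_rows", "body": {"targets": [{"translation": [0, 0, 0.1], "spin": 0, "jaw": 0.15}, {"translation": [0, 0, 0.2], "spin": 0, "jaw": 0.15}, {"translation": [0, 0, 0.3], "spin": 0, "jaw": 0.15}, {"translation": [0, 0, 0.4], "spin": 0, "jaw": 0.15}, {"translation": [0, 0, 0.4], "spin": 0, "jaw": 0.15}]}}

```text
time: 33.45
tool_pos: [0.6196, -0.0202, 0.0578]
tool_rot: [3.141, -0.0, -0.085]
contact_force: [-2.0, 0.1, 4.1]
opening: 0.0233
grip_force: 12.0
```

Request:
{"method": "send_rows", "body": {"targets": [{"translation": [0, 0, 0], "spin": 0, "jaw": 0.15}, {"translation": [0, 0, 0], "spin": 0, "jaw": 0.3}, {"translation": [0, 0, 0], "spin": 0, "jaw": 0.36}, {"translation": [0, 0, 0], "spin": 0, "jaw": 0.36}, {"translation": [0, 0, 0], "spin": 0, "jaw": 0.36}]}}

```text
time: 33.95
tool_pos: [0.6194, -0.0202, 0.0569]
tool_rot: [3.142, 0.0, -0.085]
contact_force: [-0.2, 0.0, -0.5]
opening: 0.033
grip_force: 0.0
```

Request:
{"method": "send_rows", "body": {"targets": [{"translation": [0, 0, -1], "spin": 0, "jaw": 0.36}, {"translation": [0, 0, -3], "spin": 0, "jaw": 0.36}, {"translation": [0, 0, -6], "spin": 0, "jaw": 0.36}, {"translation": [0, 0, -9], "spin": 0, "jaw": 0.4}, {"translation": [-3, 0, -11], "spin": 0, "jaw": 0.5}]}}

```text
time: 34.45
tool_pos: [0.5924, -0.0182, 0.1701]
tool_rot: [3.141, -0.006, -0.085]
contact_force: [0.1, 0.1, 0.7]
opening: 0.0408
grip_force: 0.0
```

Request:
{"method": "send_rows", "body": {"targets": [{"translation": [-2, 3, 0], "spin": 0, "jaw": 0.5}, {"translation": [-4, 7, 0], "spin": 0, "jaw": 0.5}, {"translation": [-6, 11, 0], "spin": 0, "jaw": 0.5}, {"translation": [-8, 15, 0], "spin": 0, "jaw": 0.5}, {"translation": [-9, 18, 0], "spin": 0, "jaw": 0.5}]}}

```text
time: 34.95
tool_pos: [0.4831, -0.1911, 0.1682]
tool_rot: [3.141, -0.001, -0.086]
contact_force: [0.5, -0.2, -0.6]
opening: 0.0458
grip_force: 0.0
```

Request:
{"method": "send_rows", "body": {"targets": [{"translation": [-2, 1, 0], "spin": 0, "jaw": 0.5}, {"translation": [-4, 2, 0], "spin": 0, "jaw": 0.5}, {"translation": [-4, 2, 0], "spin": 0, "jaw": 0.5}, {"translation": [-4, 2, 0], "spin": 0, "jaw": 0.5}, {"translation": [-4, 2, 0], "spin": 0, "jaw": 0.5}]}}

```text
time: 35.45
tool_pos: [0.444, -0.2057, 0.1677]
tool_rot: [3.141, -0.001, -0.084]
contact_force: [-0.3, -0.3, 0.2]
opening: 0.0455
grip_force: 0.0
```

```bash
python3 -c "
from h import *
for i in range(4): read_camera('scene')
im,P=cloud('top'); a=cv2.resize(im[100:270,150:400],None,fx=3.2,fy=3.2,interpolation=cv2.INTER_CUBIC); save('t9',a)
q=P[100:195,300:395].reshape(-1,3)
for c in((.6278,.0693),(.6202,-.0203)):
  k=q[(q[:,2]>.07)&(np.hypot(q[:,0]-c[0],q[:,1]-c[1])<.025)]; print(len(k),k.mean(0),np.median(k[:,2]))
k=q[(q[:,2]>.042)&(q[:,2]<.056)&(abs(q[:,0]-.624)<.06)&(abs(q[:,1]-.024)<.08)]
A=np.c_[k[:,:2]-k[:,:2].mean(0),np.ones(len(k))]; print(np.linalg.lstsq(A,k[:,2],rcond=None)[0])
go()"
```

```text
65 [0.62585936 0.0688592  0.08286482] 0.08482776011554471
67 [ 0.61664771 -0.02021355  0.08211599] 0.08416652135454483
[-0.00012807 -0.00098859  0.05035287]
t 35.7 pos [ 0.4435 -0.2055  0.1671] yaw -4.81 open 0.0457 grip 0.0 F [-0.4  1.   0.8]
```

View pics/t9.png

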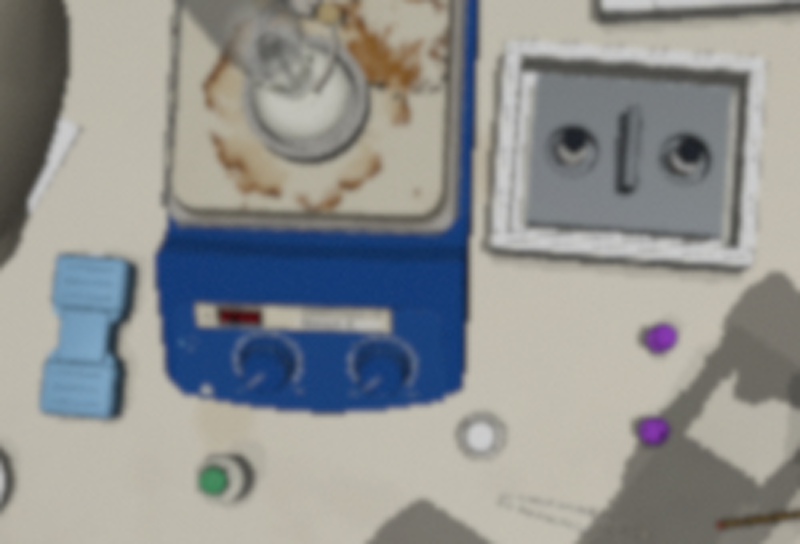

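Both vials stand in their pockets at (575,145) and (688,155), caps at 85 mm. The tray is level, and the bottle and thick pack are where they started.

```bash
python3 -c "
from h import *
print(job.hand_in())"
```

```text
the job is handed in; nothing more can be done
None
```

The box is packed as asked and handed in at about 36 s: two slim packs on the floor, the tray level on top with its rib up, and a vial upright in each pocket. The thick pack, bottle and lid weren't touched.

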